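# Spin, stop and pin the cake turntable

## Task

The cake turntable has just been washed and put back together: give its plate a brisk spin and let go to see it run freely by itself for a second or so, then slow it with a light touch so that it stops with its red-ringed lock hole over the slot in the red arm underneath. Then take the red-knobbed lock pin out of the tool block and lower it through hole and slot until its knob sits on the plate, and let go. Never press on the turntable or wedge the pin in it with more than about a kilo of force, and leave the other things where they are.

Things in the scene. Friction and masses are not known exactly. Their poses are not given: they have to be found in the camera images.
- turntable: Cake turntable, fixed to the worktop: white foot 200 mm wide, red locking arm, aluminium plate 280 mm across and 8 mm thick. Origin: centre of the foot's underside, on the vertical spin axis; x points outwards along the red arm. The arm is 43 mm wide and reaches 172 mm out from the axis, so its end shows 32 mm beyond the plate's rim; its top is 5 mm below the plate's underside.
- plate_centre (a point): Centre of the plate's bare metal top face, on the spin axis, 100 mm above the worktop; does not turn; x along the red arm. The plate rides on a cushioned bearing: pressed down it gives about 1 mm per 12 N, at most 2.5 mm. A finger pressed on it drags it round by friction.
- plate (a joint): Turning angle of the plate in rad, growing anticlockwise seen from above, counting on over several turns. At 0 and every full turn the lock hole is exactly over the slot. The plate is about 1 kg (inertia about 0.01 kg m2), turns without stops in either direction, and coasts for 10 s or more: bearing drag is only about 0.0015 N m, so it also stays where it is stopped.
- lock_hole (a point): Centre of the lock hole at the plate's top face: round through hole 12 mm in diameter with a red ring round it, 120 mm from the spin axis. Turns with the plate.
- lock_slot (a point): Point in the red arm's slot where the pin goes, 120 mm from the spin axis, at the arm's top face, 13 mm below the plate's top face. The slot runs radially, right through the arm's 12 mm thickness, 12 mm wide, from 105 to 158 mm from the axis; its outer end shows beyond the plate's rim. Fixed; x outwards along the arm.
- lock_pin: Lock pin, about 90 g, upright in one of the tool block's three holes: steel shaft 10 mm in diameter, 36 mm long, its last 4 mm tapered to 7 mm wide, under a red cylindrical knob 24 mm in diameter and 36 mm tall with a thin steel band. Origin: lower end of the shaft; z up the pin, knob from z = 36 to 72 mm.
- pin_tip (a point): Lower end of the pin's shaft, on its axis.
- pin_shoulder (a point): Centre of the knob's flat underside, 36 mm above the tip; it rests on the plate's top face when the pin is fully home.
- tool_block: Dark wooden block 60 x 170 x 70 mm, fixed, with three upright holes 14 mm wide and 42 mm deep in a row along its y axis at -55, 0 and +55 mm. Origin: centre of its underside. A tool's shaft stands 36 mm deep in its hole, the head resting on the block's top at 70 mm.
- cake_tester: Turned pale-wood handle (22 mm wide, 34 mm tall) on a 10 mm shaft, standing in another hole of the block. Leave alone. Origin: end of the shaft.
- marzipan_tool: White handle with a blue ball top (25 mm wide, 39 mm tall), standing in the remaining hole of the block. Leave alone. Origin: end of the shaft.
- nozzle_a: Steel piping nozzle, cone 28 mm wide and 42 mm tall. Leave alone. Origin: centre of its underside.
- nozzle_b: Brass piping nozzle, cone 28 mm wide and 42 mm tall. Leave alone. Origin: centre of its underside.
- ramekin: White ramekin with red stripes, 92 mm wide, 60 mm tall. Leave alone. Origin: centre of its underside.
- salt_jar: White square ceramic jar with lid, 100 x 100 x 162 mm. Leave alone. Origin: centre of its underside.
- pepper_mill: Dark wooden pepper mill, 52 mm wide, 160 mm tall. Leave alone. Origin: centre of its underside.
- icing_spatula: Flat steel spatula with a pale wooden handle, 260 mm long, lying flat. Leave alone. Origin: the middle of the tool's underside, x axis along it.
Mind the look-alikes: they are no part of the job. Leave any black, green or pink look-alike of the lock_pin alone.

How it is judged (in metres and radians):
On the way, in this order (a step that is already met when the one before it is completed fails the run):
1. the plate spins on its own, untouched, faster than 0.5 rad/s for 0.5 s ((velocity of joint plate above 0.5 rad/s or velocity of joint plate below -0.5 rad/s) and contact force between anything else and turntable below 0.05 N), for 0.5 s.
2. it is touched while it is still turning ((velocity of joint plate above 0.15 rad/s or velocity of joint plate below -0.15 rad/s) and contact force between anything else and turntable above 0.1 N).
3. the plate stands still with the lock hole within 6 mm of the slot (velocity of joint plate between -0.05 and 0.05 rad/s and horizontal distance between lock_hole and lock_slot below 0.006 m), for 0.2 s.
At the end, for the whole second after the job is handed in: The lock pin stands upright (within 7 degrees) through the lock hole and the arm's slot, released and at rest: its axis within 4 mm of hole and slot centres, its knob's underside within 3 mm of the plate's top face, its tip at least 12 mm below the arm's top face, and the plate is still (horizontal distance between pin_tip and lock_slot below 0.004 m and z of pin_shoulder in the frame of lock_hole below 0.003 m and z of pin_tip in the frame of lock_slot below -0.012 m and horizontal distance between pin_shoulder and lock_hole below 0.004 m and angle between lock_pin's own z axis and vertical below 0.12 rad and velocity of joint plate between -0.05 and 0.05 rad/s and linear speed of lock_pin below 0.02 m/s); the robot touches nothing.
It fails at once if anything presses or wedges on the turntable with more than 12 N (contact force between anything else and turntable above 12 N).
It fails at once if a bystander is knocked more than 40 mm from its place (distance of any of cake_tester, marzipan_tool, nozzle_a, nozzle_b, ramekin, salt_jar, pepper_mill, icing_spatula from where it was at the start of the episode above 0.04 m).
It also fails if it takes over 67 s, if anything falls off the work surface, if the arm or the gripper's body presses on something with over 40 N, if the wrist force passes 120 N, or if a joint passes its speed limit or range.

## Robot

A 6-joint arm with a two-finger parallel gripper is mounted at the origin on the work surface. World frame = base frame: x ahead of the robot, y to its left, z up, the work surface at z = 0. Lengths are in mm, angles in rad, forces in N, time in s.
With the tool pointing down it reaches from about 325 to 775 mm from the base axis. Payload 9.3 kg.
Tool frame: the origin (TCP) lies between the finger pads; the fingertips stand 25 mm ahead of it and the grasp point (between the pads) lies 6 mm ahead of it (arm.tips_ahead is the distance from the TCP to the fingertips, in mm); z points along the fingers, y is the line along which they close (so a half turn about z gives the same grasp; the last joint's range is limited). The gripper opens to 85 mm and grips with 20 to 120 N. Pads are 22 mm wide; open, the fingers measure 114 mm over their backs; the gripper's body (76 mm by 85 mm) begins 54 mm behind the grasp point. The pads swing forward as they close: fully open they stand 13 mm farther back than shut.
Start: joints at [-1.388, 0.259, 0.021, 1.334, 0, 1.418], TCP at [181.232, -519.28, 256.279] pointing down, gripper open.
Joint ranges: [-3.04, 3.04], [-0.91, 1.82], [-1.04, 1.36], [-1.92, 1.95], [-1.52, 1.45], [-3.14, 3.14]. Speed limits (rad/s): [2.22, 2.22, 2.79, 3.14, 3.14, 3.14].

## Interface

Orientations are given as a unit quaternion [w, x, y, z].
In Python, from workcell import arm gives the robot as it stands. The module is installed in compiled form; this text tells all that it offers.
- The arm moves only by the tool carry_out, never from a script. Its argument "plan" is a list that holds one entry, the list of rows, each a list of 7 numbers: the shift along the tool's x, y, z in mm, then the turn, a rotation vector about the tool's x, y, z in rad, then the closure, from 0 (fully open) to 1 (shut). A call has 1 to 10 rows; each row is the pose to reach, as a shift and turn from the pose commanded when the call began, along the tool's axes at that moment; what a row does not reach only later rows make up. A row lasts 1/10 s, in which the tool goes at most 50 mm and 8.59 degrees, less where a joint would pass 70% of its speed; a pose out of reach is approached as far as the arm can. A call with a gripper value outside its range is refused whole. The fingers move at their own pace and stop on an object; "newtons" is the grip in N (left out, the last holds). Time passes only in rows, so rows that repeat a pose let the fingers close. It gives the time, the measured TCP pose, the force, the opening and the grip force at its end, in the units of the state.
- arm.sense(): the state, without advancing time (a new reading comes with each control period).
- arm.read_camera(name): name is "side" or "top"; returns the picture (480x640x3 uint8, red, green, blue); there is no depth.
- arm.camera_params(name): a dict with "mtx" (3x3 intrinsics, pixels), "dist" ([k1, k2, p1, p2, k3] as OpenCV has them; the pictures are not rectified), "R" (3x3) and "t" (3): a world point X has camera coordinates R X + t. Camera axes: x right, y down, z forward; pixel columns grow to the right and rows downward; lengths in mm; the calibration is good to about 2 mm. A picture is of the moment at which its call begins. camera_params takes no time and is no camera call.
- arm.close_job(): hands the job in; it is judged then, once.
The state is a dict: "t": time; "q": joint angles; "dq": joint speeds; "tau": joint torques, N m; "tcp_pos": TCP position; "orientation": TCP orientation; "ft_force": force on the tool from outside, world axes, zero at the start; "torque": the same for the moment, N m; "opening": opening from 0.0 (shut) to 1.0 (fully open); "grip_force": force on a finger pad.
Only numpy, scipy, OpenCV 4.12 (cv2) and the standard library are available. Lean on these libraries where they do the work, as an engineer would, in place of code of your own. Each camera call takes 0.05 s, during which the arm holds its last target. There are 200 camera calls.

## Working session

There is one attempt and no reset: what is moved stays moved. The work goes in short steps, Python scripts to look and compute and a tool call to move; the robot and the scene stay as the last step left them, time stands still between calls to the robot, and variables do not carry over. Pictures are saved under pics/ and viewed, at most 11 in all, crops included, and the job is handed in when it is done.

Besides the shell and the picture viewer there is one more tool, called after "Call:" as name(argument=value, ...) on one line, values as JSON. carry_out: Moves the arm, as the interface text tells. Its arguments: {"type":"object","properties":{"plan":{"type":"array"},"newtons":{"type":"number"}},"required":["plan"]}

```bash
mkdir -p pics
cat > h.py <<'E'
import numpy as np, cv2
from workcell import arm
def shot(cam,name=None):
    im=arm.read_camera(cam)
    if name: cv2.imwrite(f'pics/{name}.png',cv2.cvtColor(im,cv2.COLOR_RGB2BGR))
    return im
def ray(cam,uv):
    p=arm.camera_params(cam);R=np.array(p['R']);t=np.array(p['t']).ravel()
    n=cv2.undistortPoints(np.array(uv,float).reshape(-1,1,2),np.array(p['mtx']),np.array(p['dist']).ravel())[:,0]
    d=np.c_[n,np.ones(len(n))]@R
    return -R.T@t,d
def onplane(cam,uv,z):
    c,d=ray(cam,uv); return c+d*((z-c[2])/d[:,2])[:,None]
def proj(cam,X):
    p=arm.camera_params(cam);R=np.array(p['R']);t=np.array(p['t'],float).ravel()
    return cv2.projectPoints(np.array(X,float).reshape(-1,1,3),cv2.Rodrigues(R)[0],t,np.array(p['mtx']),np.array(p['dist']).ravel())[0][:,0]
E
python3 - <<'E'
from h import *
shot('top','t0');shot('side','s0')
for c in('top','side'):
    p=arm.camera_params(c);print(c,ray(c,[[320,240]]),np.array(p['mtx'])[0,0])
print(arm.sense())
E
```

```text
top (array([ 294.78605633,  -53.6085497 , 1492.04922707]), array([[ 0.17286372, -0.01746447, -0.98489191]])) 506.4362180742208
side (array([ 63.57743074, 739.10266081, 807.82122522]), array([[ 0.40949564, -0.68091858, -0.60719284]])) 517.0102859451089
{'t': 0.1, 'q': array([-1.38758574e+00,  2.59093867e-01,  2.08662076e-02,  1.33372039e+00,
        9.98577524e-06,  1.41818799e+00]), 'dq': array([ 0.0007852 , -0.00221559, -0.00133094,  0.00097678, -0.00032479,
       -0.00014127]), 'tau': array([ 6.19949133e-03, -5.56694448e+01,  3.45071161e+01,  1.15966800e-02,
       -1.22649276e-04, -1.89984519e-06]), 'tcp_pos': array([ 181.20129779, -519.05901433,  255.76068973]), 'orientation': array([-5.75871609e-04,  9.85936133e-01,  1.67121543e-01, -3.81869999e-06]), 'ft_force': array([-0.09024363,  0.30597678, -0.09633772]), 'torque': array([-0.01872294,  0.02121938, -0.00864218]), 'grip_force': 0.0, 'opening': 1.0011954878779068}
```

View pics/t0.png

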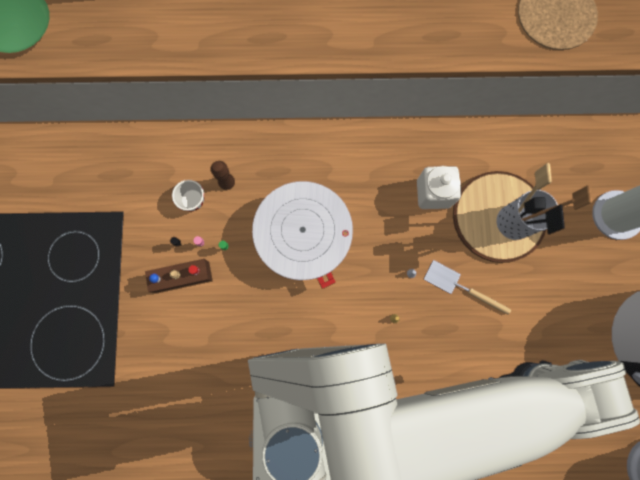

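View pics/s0.png

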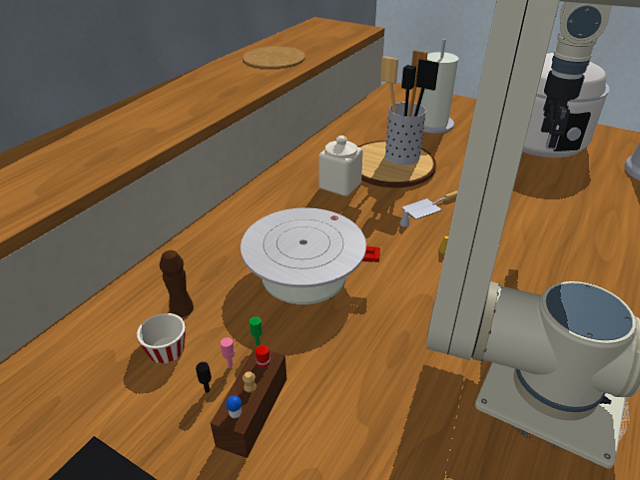

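The top view shows the plate centred near (302,231), the hole near (346,233) and the red arm end near (326,280). The red knob is near (194,270). The side view agrees. Next I'll measure these.

```bash
cat >> h.py <<'E'
def red(im):
    h=cv2.cvtColor(im,cv2.COLOR_RGB2HSV)
    return (((h[...,0]<6)|(h[...,0]>174))&(h[...,1]>130)&(h[...,2]>60)).astype(np.uint8)
def blobs(m,amin=8):
    n,l,s,c=cv2.connectedComponentsWithStats(m)
    return [(s[i,4],np.round(c[i],1),s[i,:4].tolist()) for i in range(1,n) if s[i,4]>=amin],l
E
python3 - <<'E'
from h import *
for cam,f in(('top','t0'),('side','s0')):
    im=cv2.cvtColor(cv2.imread(f'pics/{f}.png'),cv2.COLOR_BGR2RGB)
    for b in blobs(red(im))[0]: print(cam,b,np.round(onplane(cam,[b[1]],100)[0]))
    # plate ellipse: low saturation bright
    h=cv2.cvtColor(im,cv2.COLOR_RGB2HSV); m=((h[...,1]<40)&(h[...,2]>120)).astype(np.uint8)
    roi=np.zeros_like(m)
    if cam=='top': roi[170:290,240:365]=1
    else: roi[195:290,230:375]=1
    cs,_=cv2.findContours(m*roi,cv2.RETR_EXTERNAL,cv2.CHAIN_APPROX_NONE)
    c=max(cs,key=cv2.contourArea)[:,0]
    P=onplane(cam,c,100)[:,:2]
    for z in (100,):
        A=np.c_[P*2,np.ones(len(P))];
        for k in range(6):
            s=np.linalg.lstsq(A,(P**2).sum(1),rcond=None)[0];r=np.sqrt(s[2]+s[0]**2+s[1]**2)
            e=abs(np.hypot(*(P-s[:2]).T)-r);k2=e<max(3,np.median(e)*2.5);P=P[k2];A=A[k2]
        print(cam,'plate',s[:2],r,len(P))
    # centre dot
    g=im.sum(2); x0,y0=(302,230) if cam=='top' else (303,242)
    sub=(g[y0-6:y0+7,x0-8:x0+9]<300).astype(np.uint8); mm=cv2.moments(sub,True)
    uv=[x0-8+mm['m10']/mm['m00'],y0-6+mm['m01']/mm['m00']]; print('dot',uv,onplane(cam,[uv],100))
    if cam=='top':
        # block corners
        m=((h[...,2]<75)).astype(np.uint8); m[:, :]*=1; r2=np.zeros_like(m); r2[255:295,140:215]=1
        cs,_=cv2.findContours(m*r2,0,2); c=max(cs,key=cv2.contourArea); bx=cv2.boxPoints(cv2.minAreaRect(c)); print('block',np.round(onplane(cam,bx,70)))
E
```

```text
top (np.int32(87), array([193.2, 269.4]), [188, 265, 12, 10]) [463. 273. 100.]
top (np.int32(128), array([326.2, 280.6]), [318, 273, 17, 15]) [425. -93. 100.]
top plate [569.85903684 -28.22202709] 138.94717900413735 280
dot [302.2857142857143, 229.0] [[571.21776914 -29.26571035 100.        ]]
block [[408. 396.  70.]
 [441. 233.  70.]
 [435. 231.  70.]
 [402. 395.  70.]]
side (np.int32(208), array([371.6, 254. ]), [362, 246, 18, 16]) [419. -69. 100.]
side (np.int32(56), array([178.4, 348. ]), [177, 340, 4, 17]) [594. 345. 100.]
side (np.int32(214), array([261.9, 353.5]), [255, 345, 15, 18]) [459. 278. 100.]
side (np.int32(34), array([147.3, 352.5]), [142, 346, 12, 15]) [633. 381. 100.]
side (np.int32(70), array([169.1, 353.5]), [166, 346, 7, 16]) [599. 363. 100.]
side (np.int32(63), array([157.8, 355.6]), [153, 349, 11, 14]) [612. 376. 100.]
side (np.int32(32), array([262.8, 365.3]), [257, 362, 13, 6]) [443. 299. 100.]
side plate [568.8313243  -27.38507915] 139.1288463744378 295
dot [303.0, 241.89473684210526] [[570.03658523 -29.01595317 100.        ]]
```

```bash
cat >> h.py <<'E'
from scipy.spatial.transform import Rotation as Ro
C=np.array([570.,-28.5])
def tri(u1,u2):
    c1,d1=ray('top',[u1]);c2,d2=ray('side',[u2]);d1,d2=d1[0],d2[0]
    s=np.linalg.lstsq(np.c_[d1,-d2],c2-c1,rcond=None)[0]; a,b=c1+s[0]*d1,c2+s[1]*d2
    return (a+b)/2,np.linalg.norm(a-b)
def T():
    s=arm.sense();o=s['orientation'];return np.array(s['tcp_pos']),Ro.from_quat([o[1],o[2],o[3],o[0]]),s
def shift(w):  # world displacement -> tool axes
    return T()[1].inv().apply(w)
def ringmask(im):
    h=cv2.cvtColor(im,cv2.COLOR_RGB2HSV).astype(int)
    return (((h[...,0]<12)|(h[...,0]>170))&(h[...,1]>50)).astype(np.uint8)
def hole(cam,im=None):
    im=arm.read_camera(cam) if im is None else im
    m=ringmask(im); out=[]
    for a,c,bb in blobs(m,6)[0]:
        p=onplane(cam,[c],100)[0][:2]-C
        if 100<np.hypot(*p)<130: out.append((int(a),np.round(np.hypot(*p),1),np.round(np.arctan2(p[1],p[0]),4)))
    return out
E
python3 - <<'E'
from h import *
for cam,f in(('top','t0'),('side','s0')):
    im=cv2.cvtColor(cv2.imread(f'pics/{f}.png'),cv2.COLOR_BGR2RGB)
    print(cam,hole(cam,im))
    # arm end: top-face pixels, bright red
    hs=cv2.cvtColor(im,cv2.COLOR_RGB2HSV); b,l=blobs(red(im))
    for i,(a,c,bb) in enumerate(b):
        p=onplane(cam,[c],87)[0][:2]-C
        if 135<np.hypot(*p)<180:
            ys,xs=np.nonzero(l==0*l+l[int(c[1])-0,int(c[0])]) if 0 else np.nonzero(red(im)[bb[1]:bb[1]+bb[3],bb[0]:bb[0]+bb[2]])
            P=onplane(cam,np.c_[xs+bb[0],ys+bb[1]],87)[:,:2]-C
            an=np.arctan2(P[:,1],P[:,0]);r=np.hypot(*P.T)
            print('arm',cam,c,np.arctan2(p[1],p[0]),np.hypot(*p),r.min(),r.max())
            print(im[bb[1]:bb[1]+bb[3],bb[0]:bb[0]+bb[2],0])
print('pin',tri([193.2,269.4],[261.9,353.5]))
print(onplane('top',[[193.2,269.4]],100))
for z in((470,5,150),): print(shift(np.array(z)-T()[0]))
E
python3 -c "
import cv2
a=cv2.imread('pics/t0.png')[225:300,280:360];b=cv2.imread('pics/s0.png')[320:400,200:300]
cv2.imwrite('pics/c0.png',cv2.hconcat([cv2.resize(a,(400,400),interpolation=2),cv2.resize(b,(400,400),interpolation=2)]))"
```

```text
top [(34, np.float64(120.1), np.float64(-1.6673))]
arm top [326.2 280.6] -2.715509034194928 157.3643286075324 141.40084927030347 171.24723814657202
[[215 214 213 214 214 211 204 197 184 180 180 178 178 170 161 164 168]
 [215 214 212 211 206 199 184 174 166 173 180 181 181 175 160 163 167]
 [214 211 202 193 180 181 175 166 156 168 178 180 181 179 173 170 170]
 [201 198 184 170 161 170 173 168 155 162 174 178 180 179 178 175 174]
 [174 181 180 176 173 170 173 172 165 156 169 177 178 176 171 173 175]
 [171 179 182 182 179 171 174 176 172 157 159 170 169 167 160 167 176]
 [170 178 181 182 181 179 180 179 178 166 148 159 158 164 170 177 180]
 [163 175 180 181 181 182 181 178 174 169 154 163 171 178 181 183 182]
 [159 170 178 180 181 181 177 172 167 170 174 179 182 183 183 182 180]
 [158 161 174 179 178 178 169 171 174 179 183 184 183 181 179 175 170]
 [166 148 161 174 170 173 175 178 181 183 183 182 178 173 166 164 165]
 [174 152 144 167 175 178 181 183 183 182 179 174 167 164 164 175 180]
 [182 171 151 164 178 183 185 184 180 174 168 163 164 175 181 185 187]
 [184 178 158 156 175 182 181
[... 939 characters left out ...]
 [215 175 157 183 186 188 186 187 186 189 186 155 158 178 186 199 192 142]
 [208 142 157 203 194 188 189 188 187 188 189 161 161 181 189 201 189 145]
 [181 109 132 163 157 151 154 162 170 173 182 164 161 178 184 202 193 151]
 [136  86  93  94  95  97  98 107 117 122 127 128 134 142 147 159 151 135]
 [ 87  83  90  89  89  90  90  87  85  86  78  90 102 100 100  98  88 118]
 [ 74  91  88  86  85  87  89  89  89  89  89  95  95  90  90  88  81 125]
 [128 123 111 114 116 109 102 104  95  93 103 116 104  91  92  85  90 137]]
pin (array([463.17435799, 274.42013775,  93.68531087]), np.float64(0.3560686970883617))
[[462.57373149 273.02444889 100.        ]]
[ 445.34670525 -399.49351018  106.29728047]
```

View pics/c0.png

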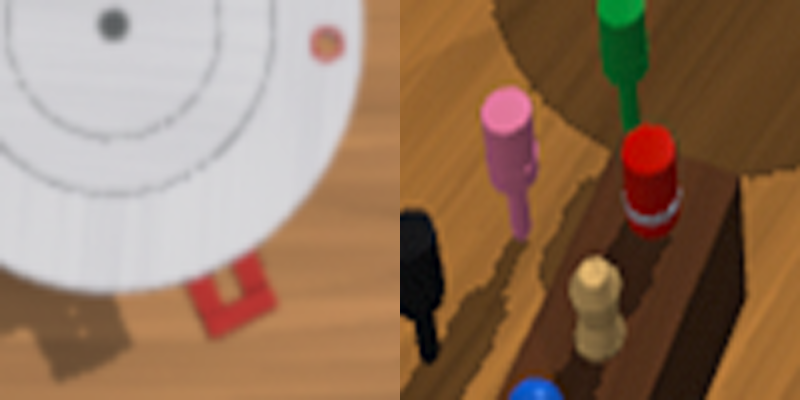

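The crop shows the red ring clearly and the arm's slot beyond the rim, with its end corners near (323,288) and (335,281). The red pin stands at the block's near end, about (463,274). I'll move above the plate with the fingers shut.

Call:
carry_out(plan=[[[445,-400,100,0,0,0,1],[445,-400,100,0,0,0,1],[445,-400,100,0,0,0,1],[445,-400,100,0,0,0,1],[445,-400,100,0,0,0,1],[445,-400,100,0,0,0,1],[445,-400,100,0,0,0,1],[445,-400,100,0,0,0,1],[445,-400,100,0,0,0,1],[445,-400,100,0,0,0,1]]])

```text
t: 1.1
tcp_pos: [419.3, -85.1, 173.6]
orientation: [0.0, 0.986, 0.167, 0.0]
ft_force: [1.1, -2.1, -0.3]
opening: 0.002
grip_force: 0.0
```

Run:
```python
from h import *
p,R,s=T();print(p,s['q'],R.as_matrix().round(4),shift(np.array([470,5,140])-p),s['ft_force'])
e=onplane('top',[[323,288.4],[335.4,280.9]],87)[:,:2]-C;m=e.mean(0);print(e,np.arctan2(m[1],m[0]),np.hypot(*m))
```

```text
[419.34243149 -85.14628796 173.60350383] [-3.96944811e-01  9.50135429e-02 -4.03010606e-01  1.07240682e+00
 -2.60396247e-05  2.40898947e+00] [[ 9.442e-01  3.294e-01  3.000e-04]
 [ 3.294e-01 -9.442e-01 -2.000e-04]
 [ 3.000e-04  3.000e-04 -1.000e+00]] [ 77.51537679 -68.43827399  33.60516276] [ 1.11359893 -2.11438198 -0.29551104]
[[-164.74100457  -55.72041933]
 [-144.55772821  -90.55811321]] -2.6998296310217476 171.07243727641503
```

Call:
carry_out(plan=[[[40,-30,15,0,0,-0.143,1],[78,-68,20,0,0,-0.286,1],[78,-68,25,0,0,-0.429,1],[78,-68,34,0,0,-0.572,1],[78,-68,34,0,0,-0.715,1],[78,-68,34,0,0,-0.858,1],[78,-68,34,0,0,-1.0,1],[78,-68,34,0,0,-1.144,1],[78,-68,34,0,0,-1.287,1],[78,-68,34,0,0,-1.43,1]]])

```text
t: 2.1
tcp_pos: [469.9, 2.8, 139.6]
orientation: [-0.0, 0.633, 0.774, -0.0]
ft_force: [0.1, -0.4, 0.1]
opening: 0.004
grip_force: 0.0
```

Call:
carry_out(plan=[[[0,0,6,0,0,0,1],[0,0,10,0,0,0,1],[0,0,12,0,0,0,1],[0,0,12,0,0,0,1],[0,0,12,0,0,0,1]]])

```text
t: 2.6
tcp_pos: [470.1, 2.7, 127.8]
orientation: [-0.0, 0.635, 0.772, -0.0]
ft_force: [-0.3, -0.2, 0.5]
opening: 0.0
grip_force: 0.0
```

Run:
```python
from h import *
p,R,s=T();print(p,s['q'],R.as_matrix().round(4),s['ft_force'],arm.tips_ahead,shift([0,-1,0]))
im=shot('side','s1'); print(hole('top'),hole('side',im))
```

```text
[470.11326219   2.72456668 127.7898262 ] [-1.72969524e-01  2.02273210e-01 -3.98666252e-01  9.70047523e-01
 -2.10869776e-05  1.20401468e+00] [[-1.926e-01  9.813e-01 -2.000e-04]
 [ 9.813e-01  1.926e-01  0.000e+00]
 [ 0.000e+00 -2.000e-04 -1.000e+00]] [-0.26891832 -0.17100636  0.51119508] 25.0 [-9.81277148e-01 -1.92601034e-01 -1.20414882e-05]
[(33, np.float64(120.1), np.float64(-1.6673))] []
```

View pics/s1.png

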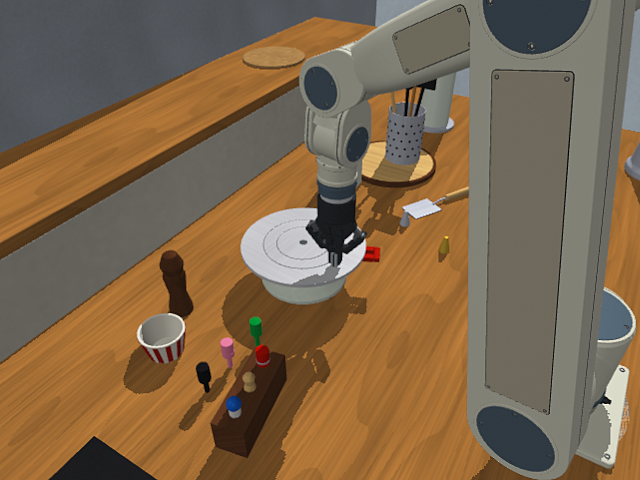

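The closed fingers stand just above the near side of the plate, with the hole clear of them. Next I'll feel for contact.

Call:
carry_out(plan=[[[0,0,1,0,0,0,1],[0,0,1.8,0,0,0,1],[0,0,1.8,0,0,0,1],[0,0,1.8,0,0,0,1]]])

```text
t: 3.1
tcp_pos: [470.1, 2.8, 126.0]
orientation: [-0.0, 0.635, 0.773, -0.0]
ft_force: [0.5, 0.3, -0.5]
opening: 0.003
grip_force: 0.0
```

Call:
carry_out(plan=[[[0,0,0.4,0,0,0,1],[0,0,0.4,0,0,0,1],[0,0,0.4,0,0,0,1]]])

```text
t: 3.4
tcp_pos: [470.1, 2.8, 125.7]
orientation: [0.0, 0.635, 0.773, 0.0]
ft_force: [0.6, -0.1, 0.5]
opening: 0.002
grip_force: 0.0
```

Call:
carry_out(plan=[[[0,0,0.4,0,0,0,1],[0,0,0.4,0,0,0,1],[0,0,0.4,0,0,0,1]]])

```text
t: 3.7
tcp_pos: [470.1, 2.8, 125.2]
orientation: [-0.0, 0.635, 0.773, -0.0]
ft_force: [-0.5, -0.3, -0.5]
opening: 0.003
grip_force: 0.0
```

Call:
carry_out(plan=[[[0,0,0.3,0,0,0,1],[0,0,0.3,0,0,0,1],[0,0,0.3,0,0,0,1]]])

```text
t: 4.0
tcp_pos: [470.1, 2.8, 125.0]
orientation: [0.0, 0.635, 0.773, 0.0]
ft_force: [0.3, 0.6, 0.3]
opening: -0.003
grip_force: 0.1
```

Call:
carry_out(plan=[[[0,0,0.3,0,0,0,1],[0,0,0.3,0,0,0,1],[0,0,0.3,0,0,0,1]]])

```text
t: 4.3
tcp_pos: [470.1, 2.7, 124.7]
orientation: [0.0, 0.635, 0.773, 0.0]
ft_force: [-0.1, 0.9, 1.6]
opening: 0.001
grip_force: 0.7
```

Call:
carry_out(plan=[[[0,0,0.2,0,0,0,1],[0,0,0.2,0,0,0,1],[0,0,0.2,0,0,0,1]]])

```text
t: 4.6
tcp_pos: [470.1, 2.8, 124.5]
orientation: [0.0, 0.635, 0.773, 0.0]
ft_force: [-1.0, 0.8, 2.0]
opening: -0.001
grip_force: 1.1
```

Call:
carry_out(plan=[[[-3.9,-0.8,0.1,0,0,0,1],[-11.8,-2.3,0.1,0,0,0,1],[-22.6,-4.4,0.1,0,0,0,1],[-36.3,-7.1,0.1,0,0,0,1],[-50,-9.8,0.1,0,0,0,1],[-63.8,-12.5,-4,0,0,0,1],[-70,-13.8,-8,0,0,0,1],[-70,-13.8,-8,0,0,0,1]]])

```text
t: 5.4
tcp_pos: [470.4, -69.8, 132.9]
orientation: [0.0, 0.636, 0.772, 0.0]
ft_force: [-0.3, 0.1, -0.3]
opening: 0.001
grip_force: 0.0
```

Run:
```python
from h import *
print(T()[2]['t'])
for i in range(3):
    print(T()[2]['t'],hole('top'),hole('side'))
p,R,s=T();print(p,s['ft_force'],s['t'])
```

```text
5.4
5.4 [(30, np.float64(120.5), np.float64(-0.7559))] [(23, np.float64(120.8), np.float64(-0.688))]
5.5 [(31, np.float64(120.9), np.float64(-0.6192))] [(29, np.float64(119.9), np.float64(-0.5548))]
5.6 [(29, np.float64(120.3), np.float64(-0.4879))] [(31, np.float64(120.1), np.float64(-0.4228))]
[470.01543258 -68.11843832 132.33816199] [-0.31700712 -0.38838627 -0.30612251] 5.7
```

Call:
carry_out(plan=[[[20,4,0,0,0,0,1],[45,9,0,0,0,0,1],[70,14,0,0,0,0,1],[85,16.5,0,0,0,0,1],[85,16.5,0,0,0,0,1],[85,16.5,1,0,0,0,1],[85,16.5,3,0,0,0,1],[85,16.5,5,0,0,0,1],[85,16.5,5,0,0,0,1],[85,16.5,5,0,0,0,1]]])

```text
t: 6.7
tcp_pos: [469.9, 17.6, 127.3]
orientation: [-0.0, 0.635, 0.772, -0.0]
ft_force: [-0.0, -0.5, 0.5]
opening: -0.004
grip_force: 0.0
```

Run:
```python
from h import *
for i in range(3):
    print(T()[2]['t'],hole('top'),hole('side'))
p,R,s=T();print(p,s['ft_force'],s['t'])
```

```text
6.7 [(32, np.float64(120.2), np.float64(0.8618))] [(37, np.float64(120.2), np.float64(0.9233))]
6.8 [(30, np.float64(120.3), np.float64(0.9734))] [(34, np.float64(120.3), np.float64(1.0395))]
6.9 [(35, np.float64(120.0), np.float64(1.0865))] [(37, np.float64(119.7), np.float64(1.1481))]
[469.89354784  17.94425787 127.50974437] [ 0.82105045  0.08827147 -0.7472523 ] 7.0
```

Call:
carry_out(plan=[[[0,0,1,0,0,0,1],[0,0,1.5,0,0,0,1],[0,0,1.5,0,0,0,1],[0,0,1.5,0,0,0,1],[0,0,1.5,0,0,0,1],[0,0,1.5,0,0,0,1],[0,0,1.5,0,0,0,1],[0,0,1.5,0,0,0,1],[0,0,1.5,0,0,0,1],[0,0,1.5,0,0,0,1]]])

```text
t: 8.0
tcp_pos: [469.8, 18.0, 126.0]
orientation: [0.0, 0.635, 0.773, -0.0]
ft_force: [-0.0, 1.0, -0.2]
opening: -0.005
grip_force: 0.0
```

Call:
carry_out(plan=[[[0,0,0,0,0,0,1],[0,0,0,0,0,0,1],[0,0,0,0,0,0,1],[0,0,0,0,0,0,1],[0,0,0,0,0,0,1],[0,0,0,0,0,0,1],[0,0,0,0,0,0,1]]])

```text
t: 8.7
tcp_pos: [469.9, 18.0, 126.0]
orientation: [0.0, 0.635, 0.773, 0.0]
ft_force: [0.2, -0.7, -0.3]
opening: 0.003
grip_force: 0.0
```

Run:
```python
from h import *
for i in range(2):
    print(T()[2]['t'],hole('top'),hole('side'))
p,R,s=T();print(p,s['ft_force'],s['t'])
```

```text
8.7 [] [(39, np.float64(119.4), np.float64(2.8743))]
8.8 [(6, np.float64(121.1), np.float64(2.973))] [(37, np.float64(119.8), np.float64(2.953))]
[469.85740748  17.99625962 125.97000546] [ 0.33455744  0.24098626 -0.14789068] 8.9
```

Call:
carry_out(plan=[[[0,0,0.3,0,0,0,1],[0,0,0.6,0,0,0,1],[0,0,0.7,0,0,0,1],[0,0,0.7,0,0,0,1],[0,0,0.7,0,0,0,1],[0,0,0.8,0,0,0,1],[0,0,1.5,0,0,0,1],[0,0,1.6,0,0,0,1],[0,0,1.6,0,0,0,1]]])

```text
t: 9.8
tcp_pos: [469.9, 18.0, 124.5]
orientation: [0.0, 0.635, 0.773, 0.0]
ft_force: [-0.4, -0.3, 1.5]
opening: 0.003
grip_force: 1.1
```

Run:
```python
from h import *
for i in range(2):
    print(T()[2]['t'],hole('top'),hole('side'))
im=shot('side','s2')
p,R,s=T();print(p,s['ft_force'],s['t'])
cv2.imwrite('pics/c1.png',cv2.resize(cv2.cvtColor(im[190:290,230:390],cv2.COLOR_RGB2BGR),(800,500),interpolation=2))
```

```text
9.8 [(39, np.float64(119.7), np.float64(-2.7767))] [(15, np.float64(124.8), np.float64(-2.7954))]
9.9 [(39, np.float64(119.7), np.float64(-2.7767))] [(16, np.float64(124.4), np.float64(-2.7989))]
[469.93781029  17.97743986 124.4288674 ] [-0.53036307  0.63087527  2.96888607] 10.05
```

View pics/c1.png

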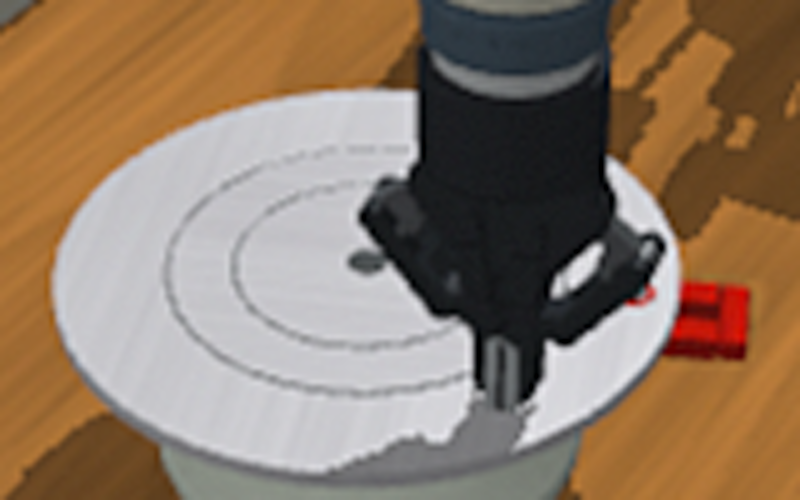

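The plate is stopped with the hole about 8 mm short of the slot. I'll drag it the rest of the way with the finger.

Call:
carry_out(plan=[[[-2,-1.5,0,0,0,0,1],[-4,-3,0,0,0,0,1],[-6.1,-4.4,0,0,0,0,1],[-6.1,-4.4,0,0,0,0,1],[-6.1,-4.4,0,0,0,0,1]]])

```text
t: 10.55
tcp_pos: [466.7, 11.0, 124.4]
orientation: [0.0, 0.635, 0.772, 0.0]
ft_force: [0.2, 0.2, 2.7]
opening: 0.003
grip_force: 1.2
```

Run:
```python
from h import *
im=shot('top','t2')
print(hole('top',im))
p,R,s=T();print(p,s['ft_force'],s['t'])
for b in blobs(red(im))[0]: q=onplane('top',[b[1]],87)[0][:2]-C; print(b,np.arctan2(q[1],q[0]),np.hypot(*q))
cv2.imwrite('pics/c2.png',cv2.resize(cv2.cvtColor(im[240:300,290:370],cv2.COLOR_RGB2BGR),(800,600),interpolation=2))
```

```text
[(34, np.float64(120.5), np.float64(-2.699))]
[466.72404062  11.06733471 124.38810463] [0.43488838 0.41716122 2.3204204 ] 10.6
(np.int32(83), array([193.1, 269.2]), [188, 265, 12, 10]) 1.9033487054740856 322.538898966497
(np.int32(129), array([326.3, 280.6]), [318, 273, 17, 15]) -2.713916319861072 157.48351148625437
```

View pics/c2.png

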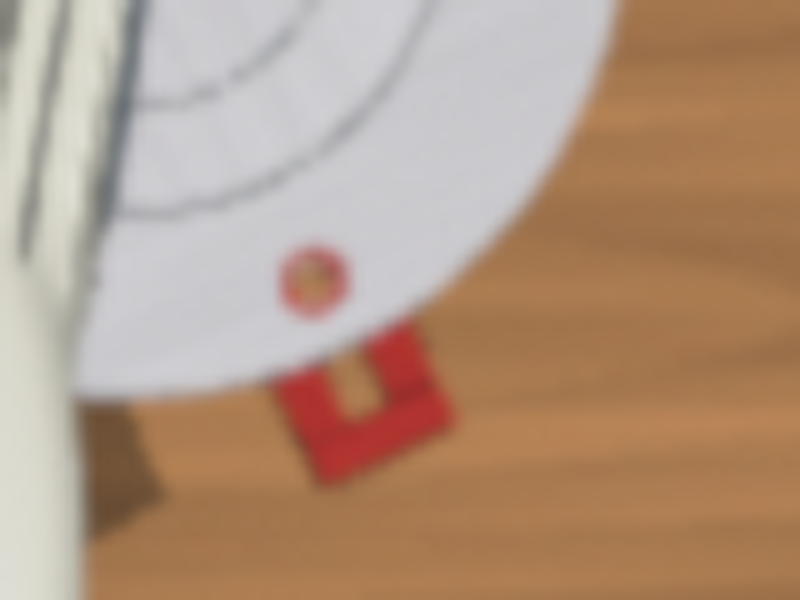

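The ring sits in line with the arm's slot: the ring is at crop (315,282), the slot at (355,385), and wood shows through the hole. I'll lift off and go to the pin.

Call:
carry_out(plan=[[[0,0,0,0,0,0,1],[0,0,-5,0,0,0,1],[0,0,-25,0,0,0,1],[0,0,-60,0,0,0,1],[0,0,-75,0,0,0,0.8],[0,0,-75,0,0,0,0.4]]])

```text
t: 11.2
tcp_pos: [467.6, 11.1, 201.5]
orientation: [0.002, 0.635, 0.773, 0.001]
ft_force: [1.0, 0.1, -0.3]
opening: 0.327
grip_force: 0.0
```

Run:
```python
from h import *
im=arm.read_camera('top'); print(hole('top',im),hole('side'))
print([ (b[1],b[2]) for b in blobs(red(im))[0]])
print(onplane('top',[[193.5,269.5]],88),onplane('side',[[262.3,356.5]],88),tri([193.5,269.5],[262.3,356.5]))
p,R,s=T();print(p,s['t'],s['q'])
for x in (463,273,200),(463,273,100): print(shift(np.array(x)-p))
# block top outline
h=cv2.cvtColor(cv2.imread('pics/t0.png'),cv2.COLOR_BGR2HSV)
print(proj('top',[[463,273,106],[463,273,70]]),proj('side',[[463,273,106],[463,273,70]]))
```

```text
[(35, np.float64(119.9), np.float64(-2.7042))] [(36, np.float64(119.6), np.float64(-2.71))]
[(array([193.1, 269.3]), [188, 265, 12, 10]), (array([326.3, 280.5]), [318, 273, 17, 15])]
[[463.72650132 274.99908499  88.        ]] [[461.54677546 275.81671553  88.        ]] (array([463.21840724, 275.00441282,  86.37522579]), np.float64(1.5592588988335894))
[466.51840939  11.24532699 199.08487138] 11.3 [-1.56040234e-01  1.43201059e-01 -2.76926026e-01  1.15083721e+00
  3.44482682e-05  1.21964753e+00]
[257.47051066  47.29538842  -0.89882346]
[257.46149831  47.30997536  99.10117507]
[[192.70665282 268.9918957 ]
 [195.68170296 270.48523755]] [[261.87837405 348.33942655]
 [263.25216913 361.7023176 ]]
```

Call:
carry_out(plan=[[[50,9,0,0,0,0,0.35],[100,18,0,0,0,0,0.35],[150,27,0,0,0,0,0.35],[200,37,0,0,0,0,0.35],[240,44,0,0,0,0,0.35],[259.5,47.7,20,0,0,0,0.35],[259.5,47.7,40,0,0,0,0.35],[259.5,47.7,50,0,0,0,0.35],[259.5,47.7,50,0,0,0,0.35],[259.5,47.7,50,0,0,0,0.35]]])

```text
t: 12.3
tcp_pos: [463.3, 274.5, 149.5]
orientation: [-0.0, 0.635, 0.772, -0.0]
ft_force: [-0.9, -0.1, -0.0]
opening: 0.651
grip_force: 0.0
```

Run:
```python
from h import *
im=shot('side','s3'); p,R,s=T();print(p,s['t'],s['q'][5])
cv2.imwrite('pics/c3.png',cv2.resize(cv2.cvtColor(im[270:420,170:370],cv2.COLOR_RGB2BGR),(800,600),interpolation=2))
print(shift(np.array([462.8,275,98])-p))
```

```text
[463.65850762 274.53628473 149.95221228] 12.35 1.755608709586277
[ 0.61472525 -0.7838959  51.9518243 ]
```

View pics/c3.png

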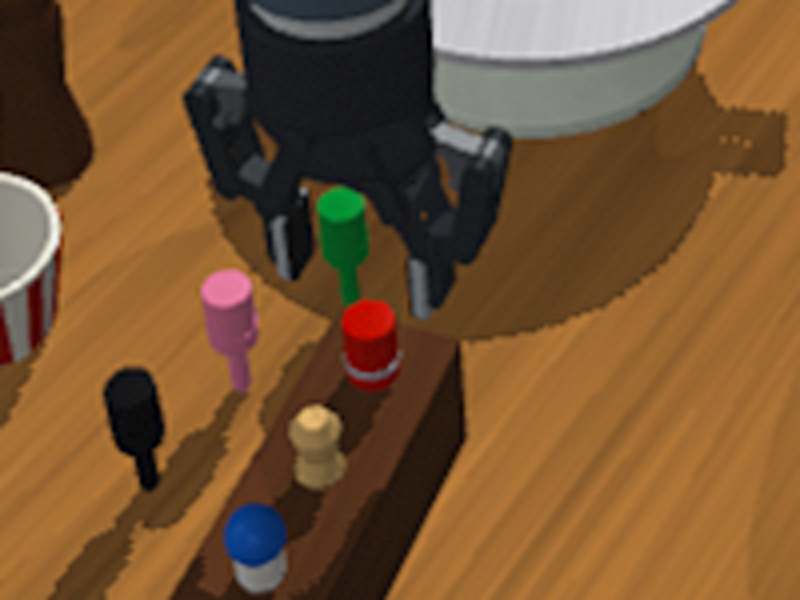

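The fingers straddle the red knob from above, with the other tools clear of them. I'll descend and grip.

Call:
carry_out(plan=[[[0.6,-0.8,20,0,0,0,0.35],[0.6,-0.8,40,0,0,0,0.35],[0.6,-0.8,50,0,0,0,0.35],[0.6,-0.8,51.5,0,0,0,0.35],[0.6,-0.8,51.5,0,0,0,0.6],[0.6,-0.8,51.5,0,0,0,0.8],[0.6,-0.8,51.5,0,0,0,0.9],[0.6,-0.8,51.5,0,0,0,0.9],[0.6,-0.8,51.5,0,0,0,0.9]]], newtons=30)

```text
t: 13.25
tcp_pos: [462.9, 275.6, 98.9]
orientation: [0.001, 0.635, 0.773, 0.001]
ft_force: [-0.8, -0.3, 5.7]
opening: 0.271
grip_force: 29.4
```

Call:
carry_out(plan=[[[0,0,0,0,0,0,0.9],[0,0,0,0,0,0,0.9],[0,0,-10,0,0,0,0.9],[0,0,-30,0,0,0,0.9],[0,0,-60,0,0,0,0.9],[0,0,-80,0,0,0,0.9],[0,0,-80,0,0,0,0.9]]])

```text
t: 13.95
tcp_pos: [463.4, 275.9, 181.1]
orientation: [0.001, 0.635, 0.773, 0.002]
ft_force: [0.7, 0.2, -1.2]
opening: 0.27
grip_force: 29.6
```

Run:
```python
from h import *
im=shot('side','s4'); p,R,s=T();print(p,s['t'],s['q'][5],s['opening']*85,s['grip_force'])
cv2.imwrite('pics/c4.png',cv2.resize(cv2.cvtColor(im[230:380,170:370],cv2.COLOR_RGB2BGR),(800,600),interpolation=2))
sl=C+120*np.array([np.cos(-2.707),np.sin(-2.707)])
print(sl,shift(np.array([*sl,200])-p),hole('top'),hole('side'))
```

```text
[462.77709951 275.6722939  179.22874263] 14.0 1.7570382173350507 23.177015188121498 29.60565984249115
[461.15500475 -79.02491474] [-347.63937159  -70.31167707  -21.14997715] [(35, np.float64(119.9), np.float64(-2.7042))] [(36, np.float64(119.6), np.float64(-2.71))]
```

View pics/c4.png

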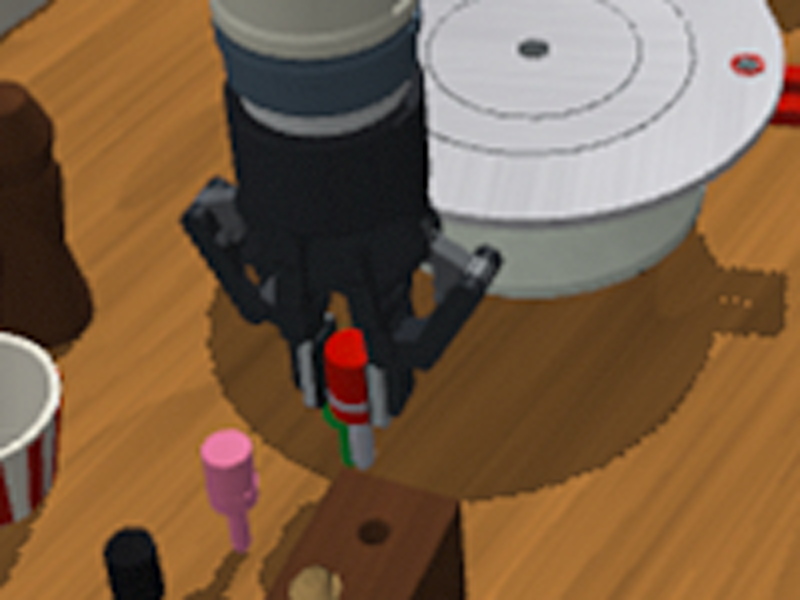

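The pin is held, its hole in the block is empty, and the ring is still over the slot. I'll carry the pin over the hole.

Call:
carry_out(plan=[[[-40,-8,-10,0,0,0,0.9],[-80,-16,-15,0,0,0,0.9],[-125,-25,-20,0,0,0,0.9],[-170,-35,-20,0,0,0,0.9],[-215,-44,-20,0,0,0,0.9],[-260,-53,-20,0,0,0,0.9],[-300,-61,-20,0,0,0,0.9],[-330,-67,-15,0,0,0,0.9],[-347.6,-70.3,-8,0,0,0,0.9],[-347.6,-70.3,-3,0,0,0,0.9]]])

```text
t: 15.1
tcp_pos: [460.2, -81.1, 179.3]
orientation: [-0.001, 0.636, 0.772, -0.001]
ft_force: [-0.4, -0.0, -1.0]
opening: 0.268
grip_force: 29.6
```

Call:
carry_out(plan=[[[0,0,0,0,0,0,0.9],[0,0,0,0,0,0,0.9],[0,0,0,0,0,0,0.9]]])

```text
t: 15.4
tcp_pos: [460.7, -78.3, 180.9]
orientation: [-0.0, 0.634, 0.773, 0.0]
ft_force: [0.2, 0.6, -1.8]
opening: 0.27
grip_force: 29.6
```

Run:
```python
from h import *
im=shot('side','s5'); p,R,s=T();print(p,s['t'],s['ft_force'],s['opening'])
t=shot('top','t5'); print(hole('top',t),hole('side',im))
for b in blobs(red(im))[0]: print(b)
print('exp knob top/shoulder/tip',proj('side',[p+[0,0,8],p+[0,0,-28],p+[0,0,-64]]),'hole',proj('side',[[461.2,-79,100]]))
cv2.imwrite('pics/c5.png',cv2.resize(cv2.cvtColor(im[200:275,310:410],cv2.COLOR_RGB2BGR),(800,600),interpolation=2))
```

```text
[460.82455207 -78.39694394 181.02750882] 15.45 [-0.24200418 -0.90199082 -1.3345642 ] 0.2691576887192859
[] [(36, np.float64(119.6), np.float64(-2.71))]
(np.int32(134), array([357.6, 217.3]), [353, 211, 11, 14])
(np.int32(23), array([357.1, 227.5]), [352, 225, 10, 5])
(np.int32(12), array([356.1, 246.3]), [353, 244, 8, 5])
(np.int32(208), array([371.6, 254. ]), [362, 246, 18, 16])
(np.int32(57), array([178.4, 348. ]), [177, 339, 4, 18])
(np.int32(34), array([147.3, 352.5]), [142, 346, 12, 15])
(np.int32(70), array([169.1, 353.5]), [166, 346, 7, 16])
(np.int32(63), array([157.8, 355.6]), [153, 349, 11, 14])
exp knob top/shoulder/tip [[358.18536418 212.59030146]
 [357.44511581 226.36856717]
 [356.73284506 239.61951461]] hole [[356.38235479 245.51504495]]
```

View pics/c5.png

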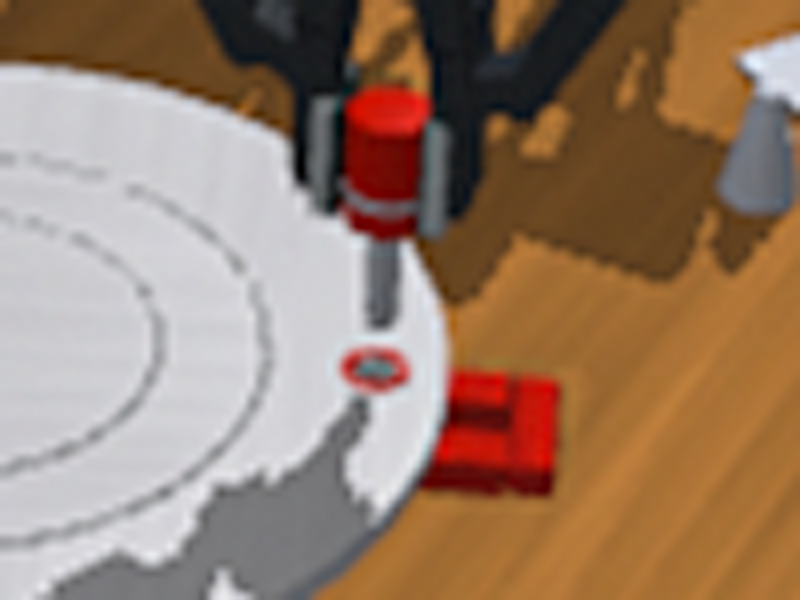

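The tip hangs right above the ring: tip at about (357,240), ring at about (356.5,246), within about 1 mm. I'll trim slightly and lower in checked steps.

Call:
carry_out(plan=[[[-0.9,0.1,4,0,0,0,0.9],[-0.9,0.1,8,0,0,0,0.9],[-0.9,0.1,12,0,0,0,0.9],[-0.9,0.1,15,0,0,0,0.9],[-0.9,0.1,15,0,0,0,0.9],[-0.9,0.1,15,0,0,0,0.9]]])

```text
t: 16.1
tcp_pos: [461.0, -80.1, 165.8]
orientation: [-0.0, 0.635, 0.773, -0.0]
ft_force: [0.4, 0.1, -0.7]
opening: 0.272
grip_force: 29.6
```

Call:
carry_out(plan=[[[0,0,0.5,0,0,0,0.9],[0,0,1,0,0,0,0.9],[0,0,1.5,0,0,0,0.9],[0,0,1.7,0,0,0,0.9],[0,0,1.7,0,0,0,0.9]]])

```text
t: 16.6
tcp_pos: [461.0, -80.1, 164.1]
orientation: [-0.0, 0.635, 0.773, -0.0]
ft_force: [0.9, -0.7, -1.5]
opening: 0.27
grip_force: 29.6
```

Call:
carry_out(plan=[[[0,0,0.4,0,0,0,0.9],[0,0,0.6,0,0,0,0.9],[0,0,0.6,0,0,0,0.9]]])

```text
t: 16.9
tcp_pos: [461.0, -80.1, 163.6]
orientation: [-0.0, 0.635, 0.773, 0.0]
ft_force: [0.9, 0.9, -1.3]
opening: 0.273
grip_force: 29.6
```

Call:
carry_out(plan=[[[0.4,0.1,0.5,0,0,0,0.9],[0.4,0.1,0.8,0,0,0,0.9],[0.4,0.1,0.8,0,0,0,0.9]]])

```text
t: 17.2
tcp_pos: [461.0, -79.6, 162.7]
orientation: [-0.0, 0.635, 0.773, -0.0]
ft_force: [0.0, 0.4, -1.3]
opening: 0.268
grip_force: 29.6
```

Call:
carry_out(plan=[[[0,0,0.5,0,0,0,0.9],[0,0,0.8,0,0,0,0.9],[0,0,0.8,0,0,0,0.9]]])

```text
t: 17.5
tcp_pos: [461.0, -79.7, 161.9]
orientation: [-0.0, 0.635, 0.773, -0.0]
ft_force: [-0.5, -0.8, -0.8]
opening: 0.27
grip_force: 29.6
```

Call:
carry_out(plan=[[[0,0,0.5,0,0,0,0.9],[0,0,0.8,0,0,0,0.9],[0,0,0.8,0,0,0,0.9]]])

```text
t: 17.8
tcp_pos: [461.0, -79.7, 161.1]
orientation: [-0.0, 0.635, 0.773, -0.0]
ft_force: [-0.1, -0.8, -1.0]
opening: 0.273
grip_force: 29.6
```

Run:
```python
from h import *
im=shot('side','s6'); p,R,s=T();print(p,s['t'],s['ft_force'])
cv2.imwrite('pics/c6.png',cv2.resize(cv2.cvtColor(im[210:270,320:400],cv2.COLOR_RGB2BGR),(800,600),interpolation=2))
```

```text
[460.98945999 -79.67553566 161.13522971] 17.85 [-0.04593094  0.84469555 -1.12409662]
```

View pics/c6.png

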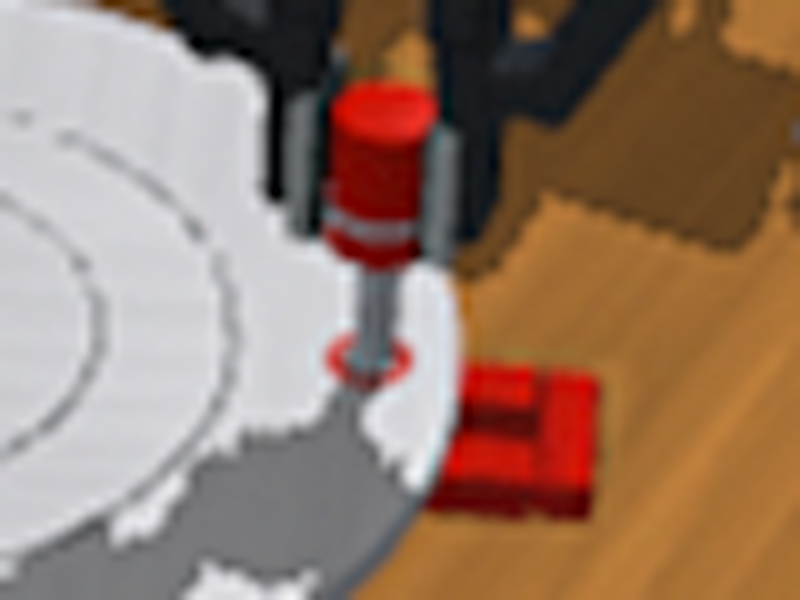

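The shaft has entered the ring, slightly outward of centre: pin at crop (374,350), ring at (370,359). I'll trim inward 0.5 mm and continue.

Call:
carry_out(plan=[[[0.2,0.4,0,0,0,0,0.9],[0.2,0.4,1,0,0,0,0.9],[0.2,0.4,2,0,0,0,0.9],[0.2,0.4,3,0,0,0,0.9],[0.2,0.4,3,0,0,0,0.9]]])

```text
t: 18.35
tcp_pos: [461.3, -79.4, 158.0]
orientation: [-0.0, 0.635, 0.773, -0.0]
ft_force: [-0.2, -0.1, -1.1]
opening: 0.27
grip_force: 29.6
```

Call:
carry_out(plan=[[[0,0,1,0,0,0,0.9],[0,0,2,0,0,0,0.9],[0,0,3,0,0,0,0.9],[0,0,4,0,0,0,0.9],[0,0,4,0,0,0,0.9]]])

```text
t: 18.85
tcp_pos: [461.3, -79.4, 154.0]
orientation: [-0.0, 0.635, 0.773, -0.0]
ft_force: [-0.1, -0.1, -0.8]
opening: 0.273
grip_force: 29.6
```

Call:
carry_out(plan=[[[0,0,0.5,0,0,0,0.9],[0,0,1,0,0,0,0.9],[0,0,1.5,0,0,0,0.9],[0,0,2,0,0,0,0.9],[0,0,2,0,0,0,0.9]]])

```text
t: 19.35
tcp_pos: [461.4, -79.4, 152.1]
orientation: [-0.0, 0.635, 0.773, -0.0]
ft_force: [0.7, 0.3, -1.2]
opening: 0.271
grip_force: 29.6
```

Tip now near the arm's top (z ≈ 88), so I'll go in finer steps.

Call:
carry_out(plan=[[[0,0,0.5,0,0,0,0.9],[0,0,0.8,0,0,0,0.9],[0,0,0.8,0,0,0,0.9]]])

```text
t: 19.65
tcp_pos: [461.4, -79.4, 151.3]
orientation: [-0.0, 0.635, 0.773, 0.0]
ft_force: [-0.4, -0.1, -1.0]
opening: 0.271
grip_force: 29.6
```

Call:
carry_out(plan=[[[0,0,0.4,0,0,0,0.9],[0,0,0.6,0,0,0,0.9],[0,0,0.6,0,0,0,0.9]]])

```text
t: 19.95
tcp_pos: [461.4, -79.4, 150.7]
orientation: [-0.0, 0.635, 0.773, 0.0]
ft_force: [-0.1, -0.3, -1.8]
opening: 0.27
grip_force: 29.6
```

Call:
carry_out(plan=[[[0,0,0.4,0,0,0,0.9],[0,0,0.6,0,0,0,0.9],[0,0,0.6,0,0,0,0.9]]])

```text
t: 20.25
tcp_pos: [461.4, -79.4, 150.1]
orientation: [-0.0, 0.635, 0.773, -0.0]
ft_force: [-0.4, 0.1, -1.6]
opening: 0.27
grip_force: 29.6
```

Call:
carry_out(plan=[[[0,0,0.5,0,0,0,0.9],[0,0,0.8,0,0,0,0.9],[0,0,0.8,0,0,0,0.9]]])

```text
t: 20.55
tcp_pos: [461.3, -79.4, 149.3]
orientation: [-0.0, 0.635, 0.773, -0.0]
ft_force: [0.0, 0.3, -1.1]
opening: 0.273
grip_force: 29.6
```

Call:
carry_out(plan=[[[0,0,0.5,0,0,0,0.9],[0,0,0.8,0,0,0,0.9],[0,0,0.8,0,0,0,0.9]]])

```text
t: 20.85
tcp_pos: [461.3, -79.3, 148.5]
orientation: [-0.0, 0.635, 0.773, 0.0]
ft_force: [-0.6, 1.9, -0.8]
opening: 0.268
grip_force: 29.6
```

Call:
carry_out(plan=[[[0,0,0.4,0,0,0,0.9],[0,0,0.6,0,0,0,0.9],[0,0,0.6,0,0,0,0.9]]])

```text
t: 21.15
tcp_pos: [461.3, -79.3, 147.9]
orientation: [-0.0, 0.635, 0.773, 0.0]
ft_force: [-0.5, 1.2, -0.8]
opening: 0.271
grip_force: 29.7
```

Call:
carry_out(plan=[[[0,0,0.4,0,0,0,0.9],[0,0,0.6,0,0,0,0.9],[0,0,0.6,0,0,0,0.9]]])

```text
t: 21.45
tcp_pos: [461.3, -79.3, 147.3]
orientation: [-0.0, 0.635, 0.773, 0.0]
ft_force: [-1.2, 1.7, -1.1]
opening: 0.267
grip_force: 29.6
```

Call:
carry_out(plan=[[[0.4,-0.1,0,0,0,0,0.9],[0.4,-0.1,0.5,0,0,0,0.9],[0.4,-0.1,1,0,0,0,0.9],[0.4,-0.1,1,0,0,0,0.9]]])

```text
t: 21.85
tcp_pos: [461.2, -79.0, 146.3]
orientation: [-0.0, 0.635, 0.773, -0.0]
ft_force: [-1.1, 1.8, -1.3]
opening: 0.272
grip_force: 29.6
```

Call:
carry_out(plan=[[[0,0,1,0,0,0,0.9],[0,0,2,0,0,0,0.9],[0,0,2,0,0,0,0.9]]])

```text
t: 22.15
tcp_pos: [461.1, -79.0, 144.2]
orientation: [-0.0, 0.635, 0.773, -0.0]
ft_force: [-0.1, 1.4, -0.5]
opening: 0.268
grip_force: 29.6
```

Call:
carry_out(plan=[[[0.3,-0.1,1,0,0,0,0.9],[0.3,-0.1,2,0,0,0,0.9],[0.3,-0.1,3,0,0,0,0.9],[0.3,-0.1,3,0,0,0,0.9]]])

```text
t: 22.55
tcp_pos: [461.0, -78.8, 141.2]
orientation: [-0.0, 0.635, 0.773, -0.0]
ft_force: [-0.2, 1.3, -1.8]
opening: 0.272
grip_force: 29.6
```

Call:
carry_out(plan=[[[0,0,1,0,0,0,0.9],[0,0,2,0,0,0,0.9],[0,0,3,0,0,0,0.9],[0,0,3,0,0,0,0.9]]])

```text
t: 22.95
tcp_pos: [461.0, -78.8, 138.2]
orientation: [-0.0, 0.635, 0.773, -0.0]
ft_force: [-0.2, 0.3, -2.2]
opening: 0.27
grip_force: 29.6
```

Call:
carry_out(plan=[[[0,0,1,0,0,0,0.9],[0,0,2,0,0,0,0.9],[0,0,3,0,0,0,0.9],[0,0,3,0,0,0,0.9]]])

```text
t: 23.35
tcp_pos: [461.0, -78.8, 135.2]
orientation: [-0.0, 0.635, 0.773, -0.0]
ft_force: [0.0, 1.1, -1.5]
opening: 0.268
grip_force: 29.6
```

Call:
carry_out(plan=[[[0,0,1,0,0,0,0.9],[0,0,2,0,0,0,0.9],[0,0,3,0,0,0,0.9],[0,0,3,0,0,0,0.9]]])

```text
t: 23.75
tcp_pos: [461.0, -78.7, 132.2]
orientation: [-0.0, 0.635, 0.773, -0.0]
ft_force: [-0.6, 0.5, -2.1]
opening: 0.268
grip_force: 29.6
```

Call:
carry_out(plan=[[[0,0,1,0,0,0,0.9],[0,0,2,0,0,0,0.9],[0,0,2.4,0,0,0,0.9],[0,0,2.4,0,0,0,0.9]]])

```text
t: 24.15
tcp_pos: [461.0, -78.8, 129.9]
orientation: [-0.0, 0.635, 0.773, -0.0]
ft_force: [-1.1, 0.3, -1.8]
opening: 0.275
grip_force: 29.6
```

Call:
carry_out(plan=[[[0,0,0.4,0,0,0,0.9],[0,0,0.4,0,0,0,0.9],[0,0,0.4,0,0,0,0.9]]])

```text
t: 24.45
tcp_pos: [461.0, -78.7, 129.5]
orientation: [-0.0, 0.635, 0.773, 0.0]
ft_force: [0.3, 1.3, -1.6]
opening: 0.269
grip_force: 29.6
```

Call:
carry_out(plan=[[[0,0,0.3,0,0,0,0.9],[0,0,0.3,0,0,0,0.9],[0,0,0.3,0,0,0,0.9]]])

```text
t: 24.75
tcp_pos: [461.0, -78.8, 129.3]
orientation: [0.0, 0.635, 0.773, -0.0]
ft_force: [-0.4, 0.4, -0.6]
opening: 0.269
grip_force: 29.6
```

Call:
carry_out(plan=[[[0,0,0.3,0,0,0,0.9],[0,0,0.3,0,0,0,0.9],[0,0,0.3,0,0,0,0.9]]])

```text
t: 25.05
tcp_pos: [461.0, -78.8, 128.9]
orientation: [-0.0, 0.635, 0.773, -0.0]
ft_force: [-0.4, 1.2, -1.7]
opening: 0.271
grip_force: 29.6
```

Call:
carry_out(plan=[[[0,0,0.2,0,0,0,0.9],[0,0,0.2,0,0,0,0.9],[0,0,0.2,0,0,0,0.9]]])

```text
t: 25.35
tcp_pos: [461.0, -78.8, 128.8]
orientation: [0.0, 0.635, 0.773, -0.0]
ft_force: [0.1, 1.6, -0.0]
opening: 0.269
grip_force: 29.6
```

Call:
carry_out(plan=[[[0,0,0,0,0,0,0.7],[0,0,0,0,0,0,0.65],[0,0,0,0,0,0,0.55],[0,0,0,0,0,0,0.4],[0,0,0,0,0,0,0.4],[0,0,-5,0,0,0,0.4],[0,0,-25,0,0,0,0.4],[0,0,-60,0,0,0,0.4],[0,0,-100,0,0,0,0.4],[0,0,-120,0,0,0,0.4]]])

```text
t: 26.35
tcp_pos: [461.6, -78.9, 252.2]
orientation: [0.002, 0.635, 0.773, 0.001]
ft_force: [1.4, 0.2, -0.6]
opening: 0.604
grip_force: 0.0
```

Run:
```python
from h import *
im=shot('side','s7'); p,R,s=T();print(p,s['t'],s['ft_force'],s['opening'])
print(proj('side',[[461.2,-79,136],[461.2,-79,100]]))
for b in blobs(red(im))[0][:4]: print(b)
cv2.imwrite('pics/c7.png',cv2.resize(cv2.cvtColor(im[200:275,310:410],cv2.COLOR_RGB2BGR),(800,600),interpolation=2))
```

```text
[462.27152439 -79.15645637 254.17077505] 26.4 [0.9778907  0.29357112 1.83344984] 0.5962517524366752
[[357.08113697 232.50586488]
 [356.38235479 245.51504495]]
(np.int32(141), array([357.1, 239.1]), [352, 231, 11, 18])
(np.int32(207), array([371.6, 253.9]), [362, 246, 18, 16])
(np.int32(58), array([178.4, 347.9]), [177, 339, 4, 18])
(np.int32(35), array([147.5, 352.7]), [142, 346, 13, 16])
```

View pics/c7.png

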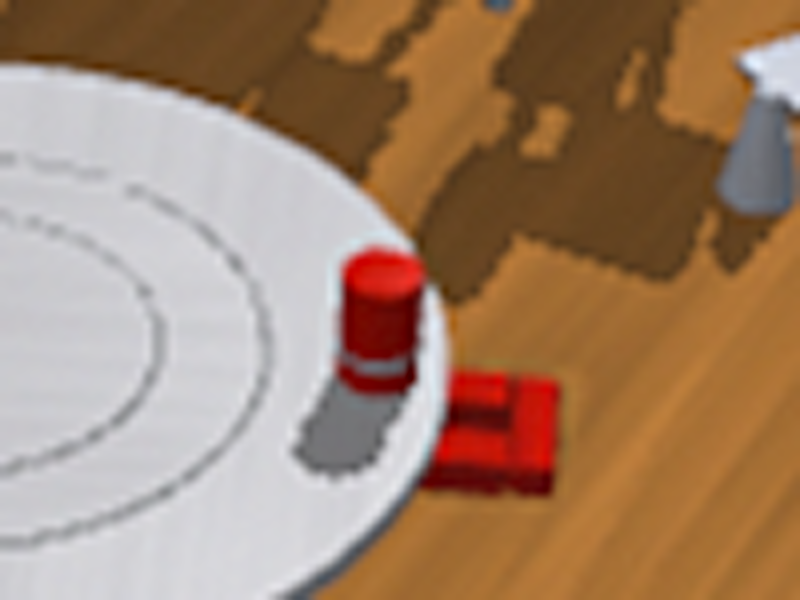

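The knob sits flat on the plate, upright, at about (357,239), and its shadow starts right at its base. The gripper is clear. I'll hand the job in.

Call:
carry_out(plan=[[[0,0,0,0,0,0,0.4],[0,0,0,0,0,0,0.4],[0,0,0,0,0,0,0.4]]])

```text
t: 26.7
tcp_pos: [460.6, -78.6, 247.7]
orientation: [-0.001, 0.635, 0.773, -0.0]
ft_force: [1.1, -0.1, -0.0]
opening: 0.595
grip_force: 0.0
```

```bash
python3 -c "
from workcell import arm
print(arm.close_job())"
```

```text
the job is handed in; nothing more can be done
None
```

I spun the plate, let it coast about 4 s, stopped it and nudged the hole over the slot, then seated the lock pin with its knob on the plate and released it; the job was handed in at about 27 s, and no verdict came back.

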